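# Load a guide wheel onto its stand with an arbor

## Robot

A 6-joint arm with a two-finger parallel gripper is mounted at the origin on a cart in front of the work surface, level with it; the furniture and walls round the work are solid. World frame = base frame: x ahead of the robot, y to its left, z up, the work surface at z = 0. Lengths are in m, angles in rad, forces in N, time in s.
With the tool pointing down it reaches from about 0.35 to 0.775 m from the base axis. Payload 5.5 kg.
Tool frame: the origin (TCP) lies midway between the tips of the shut fingers; the grasp point (between the pads) lies env.grasp_offset behind it (env.grasp_offset is the distance from the TCP to the grasp point, in m); z points along the fingers, y is the line along which they close (so a half turn about z gives the same grasp; the last joint's range is limited). The gripper opens to 85 mm and grips with 20 to 120 N. Pads are 22 mm wide; open, the fingers measure 114 mm over their backs; the gripper's body (76 mm by 85 mm) begins 54 mm behind the grasp point. The pads swing forward as they close: fully open they stand 13 mm farther back than shut.
Start: joints at [1.071, 0.313, 0.046, 1.304, 0, 1.431], TCP at [0.202, 0.538, 0.194] pointing down, gripper open.
Joint ranges: [-2.76, 2.76], [-0.86, 1.69], [-1.03, 1.26], [-2.2, 2.34], [-1.47, 1.5], [-3.14, 3.14]. Speed limits (rad/s): [2.57, 2.57, 3.14, 3.14, 3.14, 3.14].

## Interface

Orientations are given as a unit quaternion [w, x, y, z].
In Python, from workcell import monitor, viewer, order, env gives the robot as it stands.
- The arm moves only by the tool carry_out, never from a script. Its argument "plan" is a list that holds one entry, the list of rows, each a list of 7 numbers: the turn, a rotation vector about the world's x, y, z in rad, then the shift along the world's x, y, z in mm, then the finger opening in mm, from 0 to 85.4. A call has 1 to 20 rows; each row is the pose to reach, as a shift and turn from the pose commanded when the call began; what a row does not reach only later rows make up. A row lasts 1/10 s, in which the tool goes at most 50 mm and 8.59 degrees, less where a joint would pass 70% of its speed; a pose out of reach is approached as far as the arm can. A call with a gripper value outside its range is refused whole. The fingers move at their own pace and stop on an object; "squeeze" is the grip in N (left out, the last holds). Time passes only in rows, so rows that repeat a pose let the fingers close. It gives the time, the measured TCP pose, the force, the opening and the grip force at its end, in the units of the state.
- monitor.get_state(): the state, without advancing time (a new reading comes with each control period).
- viewer.read_camera(name): name is "scene" or "side" or "wrist"; returns the picture (384x512x3 uint8, red, green, blue); there is no depth.
- viewer.calibration(name): a dict with "K" (3x3 intrinsics, pixels), "dist" ([k1, k2, p1, p2, k3] as OpenCV has them; the pictures are not rectified), "eye" and "rotation" of the camera in the world. Camera axes: x right, y down, z forward; pixel columns grow to the right and rows downward; lengths in m; the calibration is good to about 2 mm. A picture is of the moment at which its call begins: read the wrist's pose just before it. calibration takes no time and is no camera call; for the wrist camera it gives the pose at the moment of the call.
- order.hand_in(): hands the job in; it is judged then, once.
The state is a dict: "clock": time; "joint_pos": joint angles; "qvel": joint speeds; "tau": joint torques, N m; "tcp_pos": TCP position; "orientation": TCP orientation; "wrist_force": force on the tool from outside, world axes, zero at the start; "ft_torque": the same for the moment, N m; "finger_gap": finger opening in m; "grip_force": force on a finger pad.
Only numpy, scipy, OpenCV 4.12 (cv2) and the standard library are available. Lean on these libraries where they do the work, as an engineer would, in place of code of your own. Each camera call takes 0.05 s, during which the arm holds its last target. There are 200 camera calls.

## Task

Take the arbor by its black grip, thread its rod through the brass bush of the grooved wheel in the plywood rest, and push until the collar has driven the bush home and it sits firm: hold it pressed with about 15 N for half a second, never over 30 N. Then lift the wheel on the rod alone and lay the rod gently in both V-forks of the grey stand, wheel between the forks and the grip on the robot's side, with the near fork between grip and collar, and let go. Do not touch the wheel with the fingers, and leave the other things where they are.

Things in the scene. Friction and masses are not known exactly. Their poses are not given: they have to be found in the camera images.
- arbor: loose level steel rod with a collar and a black grip, 0.14 kg. Origin on the rod's axis at the collar's front face; x along the rod to its free tip, z up. Rod 14 mm diameter to x = 88 mm, then tapered to 5 mm at the tip, x = 104 mm; collar 48 mm diameter, x = -8 to 0. Lies on the table on grip and collar, axis 24 mm up
- arbor_grip (a point): middle of the black grip, on the rod's axis (x = -74 mm in the arbor's frame), same axes. The grip is a flat-sided block, x = -114 to -34 mm, 24 mm wide (y), 48 mm tall (z), centred on the axis
- arbor_near (a point): point on the rod's axis between grip and collar (x = -21 mm) that belongs over the near fork; the bare rod there runs from x = -34 to -8 mm
- arbor_far (a point): point on the rod's axis (x = 75 mm) that belongs near the far fork
- wheel: loose grey grooved wheel, 84 mm diameter, 40 mm wide, on its rim in the rest, axis level and 48 mm above the table; 0.13 kg with bush, give or take 30 percent. Origin at its centre on the axis; x along the axis, from the bush's flange to the back stop (the way the arbor goes in); the rod goes in from the -x side only. Bush: see point wheel_face
- rest: fixed plywood rest holding the wheel. Origin on the table under its middle, x the way the arbor goes in, z up. Base 6 mm thick; rails chock the wheel; back stop: two cheeks 64 mm high, front faces at x = 26 mm, 10 mm thick, an open-topped slot 42 mm wide between them for the rod. The wheel starts 1 to 5 mm short of the back stop and slides to it when pushed
- stand: fixed grey stand, base 136 x 80 x 8 mm. Origin on the table under its middle, x from the near fork (the robot's side) to the far fork, z up; forks are 8 mm thick in x, 96 mm apart, 90-degree V-notches about 84 mm high at the tips and 47 mm wide at the top
- fork_near (a point): where the rod's axis rests in the near fork, 70 mm above the table; it belongs between grip and collar
- fork_far (a point): where the rod's axis rests in the far fork, 70 mm above the table
- tape_measure: bystander: tape measure, 36x82x65 mm; origin at the centre of its underside
- screw_jar: bystander: jar of screws with a lid, 63 mm diameter, 80 mm high; origin at the centre of its underside
- padlock: bystander: lying padlock, 62x40x17 mm; origin at the centre of its underside
- tape_black: bystander: lying roll of tape, 70 mm diameter, 18 mm high; origin at the centre of its underside
- wheel_face (a point): centre of the wheel's -x face (x = -20 mm). A brass bush with an 18 mm through bore sticks out here; its 42 mm flange's outer face starts 8 to 18 mm out. Pushed, it slides in 4 to 8 mm at about 6 N and stays; then it meets a rigid spacer and force rises steeply. Home, its outer face is 4 to 10 mm out: no pose tells where, so feel for it

How it is judged:
On the way, in this order (a step that is already met when the one before it is completed fails the run):
1. the rod is right through the wheel in the rest, and the collar has pressed the bush home with more than 10 N (contact force between arbor and wheel above 10 N and x of arbor in the frame of wheel_face above -0.0125 m and angle between the x axis of arbor and the x axis of wheel, either way round below 0.15 rad and horizontal distance between wheel and rest below 0.02 m), for 0.2 s.
2. the wheel hangs on the rod, lifted clear of the rest (height (world z) of wheel above 0.11 m and x of wheel in the frame of arbor between 0.015 and 0.06 m and angle between the x axis of arbor and the x axis of wheel, either way round below 0.3 rad), for 0.2 s.
At the end, for the whole second after the job is handed in: The rod rests in both forks (its axis within 3 mm of the resting height at each; the point between grip and collar within 12 mm of the near fork's, the far point within 13 mm in plan), the wheel hangs on it between the forks (within 25 mm of the middle), and all is let go and at rest (distance between arbor_near and fork_near below 0.012 m and horizontal distance between arbor_far and fork_far below 0.013 m and z of arbor_near in the frame of fork_near between -0.003 and 0.003 m and z of arbor_far in the frame of fork_far between -0.003 and 0.003 m and x of wheel in the frame of stand between -0.025 and 0.025 m and height (world z) of wheel above 0.06 m and linear speed of each of wheel, arbor below 0.02 m/s); the robot touches nothing.
It fails at once if the arbor pressed on the wheel or its bush with more than 30 N (contact force between arbor and wheel above 30 N).
It fails at once if the arbor or wheel pressed on the stand with more than 25 N (contact force between any of arbor, wheel and stand above 25 N).
It fails at once if the fingers touched the wheel (contact force between the fingers and wheel above 0.5 N).
It fails at once if a bystander moved by more than 20 mm (distance of any of tape_measure, screw_jar, padlock, tape_black from where it was at the start of the episode above 0.02 m).
It also fails if it takes over 69 s, if anything falls off the work surface, if the arm or the gripper's body presses on something with over 40 N, if the wrist force passes 120 N, or if a joint passes its speed limit or range.

## Working session

There is one attempt and no reset: what is moved stays moved. The work goes in short steps, Python scripts to look and compute and a tool call to move; the robot and the scene stay as the last step left them, time stands still between calls to the robot, and variables do not carry over. Pictures are saved under pics/ and viewed, at most 10 in all, crops included, and the job is handed in when it is done.

Besides the shell and the picture viewer there is one more tool, called after ">>>" as name(argument=value, ...) on one line, values as JSON. carry_out: Moves the arm, as the interface text tells. Its arguments: {"type":"object","properties":{"plan":{"type":"array","items":{"type":"array","items":{"type":"array","items":{"type":"number"}}}},"squeeze":{"type":"number"}},"required":["plan"]}

```bash
mkdir -p pics; cat > h.py <<'E'
import numpy as np, cv2
from workcell import monitor, viewer, order, env
def snap(n,f):
    c=viewer.calibration(n); im=viewer.read_camera(n); cv2.imwrite(f'pics/{f}.png',cv2.cvtColor(im,cv2.COLOR_RGB2BGR)); return im,c
def ray(c,p):
    u=cv2.undistortPoints(np.array([[p]],float),np.array(c['K']),np.array(c['dist']))[0,0]
    return np.array(c['eye']),np.array(c['rotation'])@np.array([u[0],u[1],1])
def onz(c,p,z):
    e,d=ray(c,p); return e+d*(z-e[2])/d[2]
def proj(c,P):
    R=np.array(c['rotation']); t=-R.T@np.array(c['eye'])
    return cv2.projectPoints(np.array(P,float).reshape(-1,3),cv2.Rodrigues(R.T)[0],t,np.array(c['K']),np.array(c['dist']))[0][:,0]
def two(c1,p1,c2,p2):
    (a,u),(b,v)=ray(c1,p1),ray(c2,p2); s=np.linalg.lstsq(np.c_[u,-v],b-a,rcond=None)[0]
    x,y=a+u*s[0],b+v*s[1]; return (x+y)/2,np.linalg.norm(x-y)
E
python3 - <<'E'
from h import *
import pickle
np.set_printoptions(precision=4,suppress=True)
C={}
for n in ['scene','side','wrist']:
    im,c=snap(n,n+'0'); C[n]=c; print(n,c['eye'],np.array(c['rotation']).tolist(),c['K'])
pickle.dump(C,open('c.pkl','wb'))
a=[cv2.imread(f'pics/{n}0.png') for n in ['scene','side']]
print(monitor.get_state(), env.grasp_offset)
E
```

```text
scene [0.3122 0.5516 0.975 ] [0.07094962636829522, -0.2731223797379146, 0.9251658683806555, -0.2538472615333187] [[405.2266   0.     258.9304]
 [  0.     405.2266 187.8703]
 [  0.       0.       1.    ]]
side [0.6906 0.676  1.0233] [-0.02523519230829375, 0.07791042932450687, 0.9610832936643403, -0.2638409610180683] [[410.3937   0.     251.0839]
 [  0.     410.3937 192.0973]
 [  0.       0.       1.    ]]
wrist [0.123  0.5671 0.3737] [0.1353657719049953, 0.8109122991465726, 0.5617093570989458, 0.0926280143200389] [[323.3864   0.     252.7597]
 [  0.     323.3864 188.6598]
 [  0.       0.       1.    ]]
{'clock': 0.15, 'joint_pos': array([1.0713, 0.3138, 0.0452, 1.3036, 0.    , 1.4312]), 'qvel': array([-0.0006, -0.0027,  0.0036, -0.0007, -0.0001,  0.0011]), 'tau': array([  0.0024, -48.1065,  29.8816,   0.0138,  -0.0001,  -0.    ]), 'tcp_pos': array([0.2023, 0.5378, 0.1936]), 'orientation': array([-0.0002,  0.179 ,  0.9839, -0.0007]), 'wrist_force': array([ 0.384 , -0.3441, -0.7191]), 'ft_torque': array([-0.0097,  0.0254, -0.0742]), 'grip_force': 0.0, 'finger_gap': 0.08549125134627344} 0.0187
```

View pics/scene0.png

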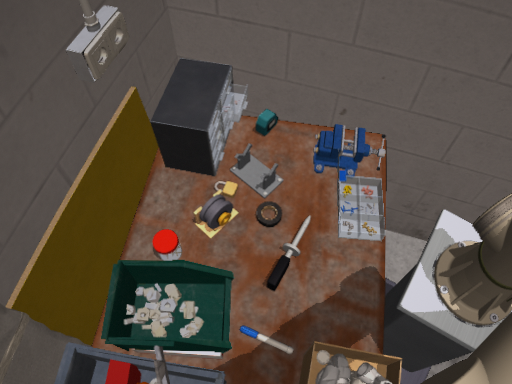

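View pics/side0.png

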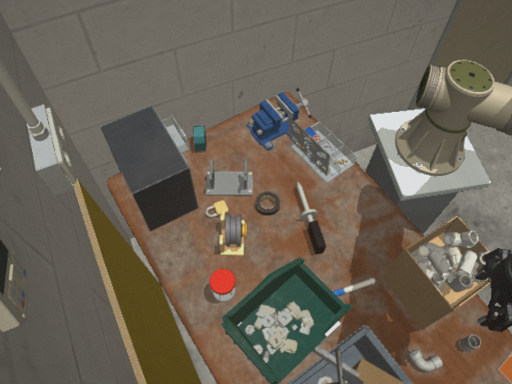

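The scene view shows the arbor (grip at about 278,275, tip at 308,217), the wheel in its rest (215,210), the stand (258,172), the padlock, the tape and the jar. The side view shows the same things: grip (317,238), tip (298,185), wheel (232,230), stand (230,182). I'll enlarge both.

```bash
python3 - <<'E'
from h import *
a=cv2.imread('pics/scene0.png')[135:295,185:325]; b=cv2.imread('pics/side0.png')[150:260,195:335]
cv2.imwrite('pics/a.png',cv2.resize(a,None,fx=3.75*1.4,fy=3.75,interpolation=2) if 0 else cv2.resize(a,None,fx=3.75,fy=3.75,interpolation=2))
cv2.imwrite('pics/b.png',cv2.resize(b,None,fx=5,fy=5,interpolation=2))
E
```

```text
(no output)
```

View pics/a.png

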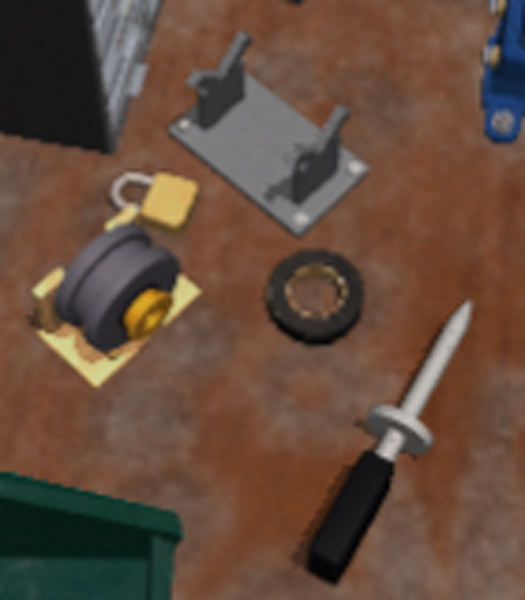

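View pics/b.png

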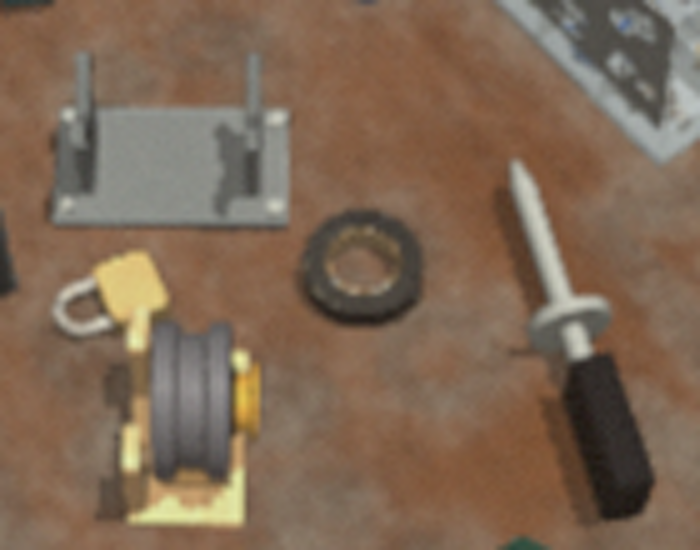

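The crops show these points in crop pixels. Scene: tip (468,304), neck (390,440), flange centre (155,315), stand corners (170,128), (300,234), (368,170). Side: tip (516,162), neck (577,338), flange (257,400), stand corners (55,222), (290,225), (290,110), (67,108).

```bash
python3 - <<'E'
from h import *
import pickle
np.set_printoptions(precision=4,suppress=True)
C=pickle.load(open('c.pkl','rb')); S,D=C['scene'],C['side']
s=lambda u,v:(184.6+u/3.75,134.6+v/3.75); d=lambda u,v:(194.6+u/5,149.6+v/5)
for n,p,q in [('tip',(468,304),(516,162)),('neck',(391,441),(577,340)),('flange',(155,315),(258,400)),('forkN tip',(342,111),(253,56)),('forkF tip',(244,38),(83,56)),('fixme gripend top',(327,562),(628,482))]:
    print(n,*two(S,s(*p),D,d(*q)))
for n,z,pp in [('stand',.008,[(55,222),(290,225),(290,110),(67,108)]),('rest',.006,[(130,523),(243,523)]),('tape',.018,[(362,262)]),('cheektops',.064,[(130,312),(130,427),(150,312)])]:
    print(n,*[onz(D,d(*p),z) for p in pp])
for n,z,pp in [('stand',.008,[(170,128),(300,234),(368,170)]),('rest',.006,[(98,386),(200,292)])]:
    print('sc',n,*[onz(S,s(*p),z) for p in pp])
E
```

```text
Traceback (most recent call last):
  File "h.py", line 14, in two
    (a,u),(b,v)=ray(c1,p1),ray(c2,p2); s=np.linalg.lstsq(np.c_[u,-v],b-a,rcond=None)[0]
                ~~~^^^^^^^
  File "h.py", line 7, in ray
    return np.array(c['eye']),np.array(c['rotation'])@np.array([u[0],u[1],1])
                              ~~~~~~~~~~~~~~~~~~~~~~~^~~~~~~~~~~~~~~~~~~~~~~~
ValueError: matmul: Input operand 1 has a mismatch in its core dimension 0, with gufunc signature (n?,k),(k,m?)->(n?,m?) (size 3 is different from 4)
```

```bash
sed -i "s/^import numpy.*/&\nfrom scipy.spatial.transform import Rotation as Ro\ndef RM(c): return Ro.from_quat(np.array(c['rotation'])[[1,2,3,0]]).as_matrix()/; s/np.array(c\['rotation'\])@/RM(c)@/; s/R=np.array(c\['rotation'\]);/R=RM(c);/" h.py; cat > m.py <<'E'
from h import *
import pickle
np.set_printoptions(precision=4,suppress=True)
C=pickle.load(open('c.pkl','rb')); S,D=C['scene'],C['side']
s=lambda u,v:(184.6+u/3.75,134.6+v/3.75); d=lambda u,v:(194.6+u/5,149.6+v/5)
for n,p,q in [('tip',(468,304),(516,162)),('neck',(391,441),(577,340)),('flange',(155,315),(258,400)),('forkN tip',(342,111),(253,56)),('forkF tip',(244,38),(83,56)),('fixme gripend top',(327,562),(628,482))]:
    print(n,*two(S,s(*p),D,d(*q)))
for n,z,pp in [('stand',.008,[(55,222),(290,225),(290,110),(67,108)]),('rest',.006,[(130,523),(243,523)]),('tape',.018,[(362,262)]),('cheektops',.064,[(130,312),(130,427),(150,312)])]:
    print(n,*[onz(D,d(*p),z) for p in pp])
for n,z,pp in [('stand',.008,[(170,128),(300,234),(368,170)]),('rest',.006,[(98,386),(200,292)])]:
    print('sc',n,*[onz(S,s(*p),z) for p in pp])
E
python3 m.py; python3 -c "
from h import *
print(RM(viewer.calibration('scene')),RM(viewer.calibration('wrist')))"
```

```text
tip [0.4509 0.0828 0.035 ] 0.00473103497690359
neck [0.4438 0.1998 0.0366] 0.0057833234313875645
flange [0.6213 0.2149 0.0531] 0.006282541536367792
forkN tip [0.5927 0.0224 0.0852] 0.0027053393440214014
forkF tip [0.6863 0.006  0.0835] 0.0029869977665076108
fixme gripend top [0.4366 0.2892 0.0377] 0.0006311597856952692
stand [0.7148 0.0671 0.008 ] [0.5819 0.0905 0.008 ] [0.5688 0.0125 0.008 ] [ 0.6993 -0.01    0.008 ]
rest [0.6956 0.2566 0.006 ] [0.6365 0.2661 0.006 ]
tape [0.5469 0.1265 0.018 ]
cheektops [0.6802 0.162  0.064 ] [0.6886 0.2282 0.064 ] [0.6697 0.1636 0.064 ]
sc stand [0.719  0.0594 0.008 ] [0.5867 0.0836 0.008 ] [0.5734 0.0095 0.008 ]
sc rest [0.6399 0.2608 0.006 ] [0.6218 0.1618 0.006 ]
[[-0.84074063 -0.46934627  0.26994308]
 [-0.54138774  0.72193147 -0.43094578]
 [ 0.00738239 -0.50845751 -0.86105544]] [[ 0.35180591  0.88587857  0.30240992]
 [ 0.9360716  -0.33238759 -0.11527557]
 [-0.00160286  0.32363196 -0.94618169]]
```

Both views agree to about 5 mm. The arbor heads towards -y with its grip near (0.441,0.258), the wheel axis runs along about -0.14 rad, and the stand is centred near (0.644,0.037). I'll go above the grip and look from there.

>>> carry_out(plan=[[[0, 0, -0.128, 27, -32, 0, 85], [0, 0, -0.256, 53, -64, 0, 85], [0, 0, -0.384, 80, -96, 0, 85], [0, 0, -0.511, 106, -128, 0, 85], [0, 0, -0.639, 133, -160, 0, 85], [0, 0, -0.767, 159, -192, 0, 85], [0, 0, -0.894, 186, -224, 0, 85], [0, 0, -1.022, 212, -256, 0, 85], [0, 0, -1.15, 239, -285, 0, 85], [0, 0, -1.15, 239, -285, 0, 85], [0, 0, -1.15, 239, -285, 0, 85], [0, 0, -1.15, 239, -285, 0, 85]]], squeeze=100)

```text
clock: 1.35
tcp_pos: [0.4408, 0.2536, 0.1941]
orientation: [-0.0, 0.685, 0.729, -0.0]
wrist_force: [0.4, -0.7, -0.1]
finger_gap: 0.0848
grip_force: 0.0
```

```bash
python3 - <<'E'
from h import *
import pickle
np.set_printoptions(precision=4,suppress=True)
im,c=snap('wrist','w1'); pickle.dump(c,open('w1.pkl','wb')); s=monitor.get_state(); print(s['tcp_pos'],s['orientation'],s['joint_pos'],c['eye'])
cv2.imwrite('pics/w1b.png',cv2.resize(cv2.imread('pics/w1.png'),None,fx=1.5625,fy=1.5625,interpolation=2))
E
```

```text
[0.4406 0.2539 0.1942] [-0.0002  0.6845  0.729  -0.0002] [ 0.3647  0.1849 -0.1227  1.2638  0.0002  1.8724] [0.4346 0.3367 0.3743]
```

View pics/w1b.png

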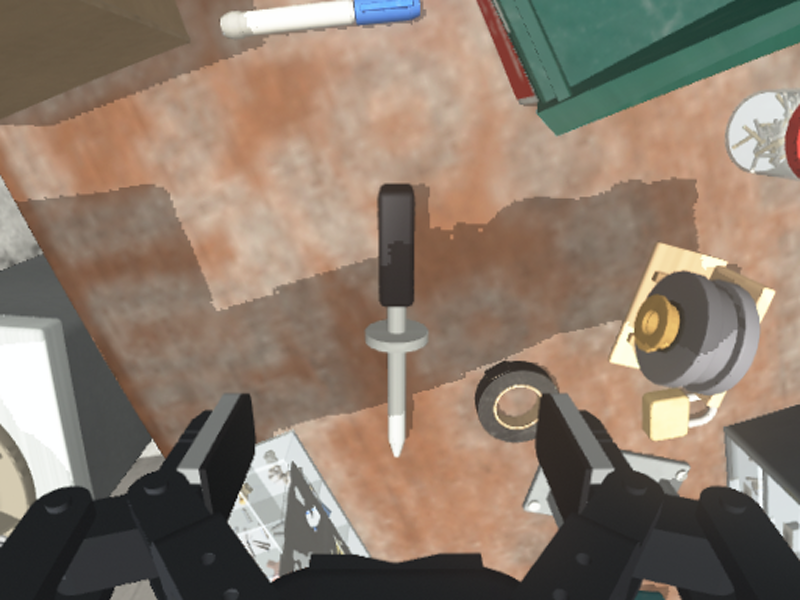

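The wrist view is clear (800-wide pixels): tip (397,456), neck (397,318), grip top from (397,186) to (397,303), bush face (650,322), and rest base corners (661,243), (610,361), (775,290).

```bash
python3 - <<'E'
from h import *
import pickle
np.set_printoptions(precision=4,suppress=True)
c=pickle.load(open('w1.pkl','rb')); f=lambda p:np.array(p)/1.5625-.18
for n,p,z in [('tip',(397,457),.024),('neck',(397,318),.024),('grip rear',(396.5,186),.048),('grip front',(397,303),.048),('bush',(650,322),.048),('rest nearleft',(661,243),.006),('rest near right',(610,361),.006),('rest far left',(775,290),.006),('stand cornerN',(562,455),.008),('stand2',(527,507),.008),('tape',(517,402),.018)]:
    print(n,onz(c,f(p),z))
E
```

```text
tip [0.452 0.075 0.024]
neck [0.444  0.1989 0.024 ]
grip rear [0.4373 0.2985 0.048 ]
grip front [0.4427 0.2194 0.048 ]
bush [0.6227 0.2163 0.048 ]
rest nearleft [0.6409 0.2651 0.006 ]
rest near right [0.6211 0.1648 0.006 ]
rest far left [0.7462 0.2342 0.006 ]
stand cornerN [0.5968 0.0729 0.008 ]
stand2 [0.575  0.0144 0.008 ]
tape [0.5459 0.1296 0.018 ]
```

>>> carry_out(plan=[[[0, 0, 0, 0, -4, -40, 60], [0, 0, 0, 0, -8, -80, 60], [0, 0, 0, 0, -8, -120, 60], [0, 0, 0, 0, -8, -155, 60], [0, 0, 0, 0, -8, -175, 60], [0, 0, 0, 0, -8, -185, 60], [0, 0, 0, 0, -8, -185, 60], [0, 0, 0, 0, -8, -185, 10], [0, 0, 0, 0, -8, -185, 10], [0, 0, 0, 0, -8, -185, 10], [0, 0, 0, 0, -8, -185, 10], [0, 0, 0, 0, -8, -185, 10], [0, 0, 0, 0, -8, -185, 10], [0, 0, 0, 0, -8, -185, 10]]], squeeze=100)

```text
clock: 2.8
tcp_pos: [0.4434, 0.246, 0.0124]
orientation: [0.001, 0.685, 0.728, 0.002]
wrist_force: [-2.0, -0.5, 13.9]
finger_gap: 0.0104
grip_force: 8.5
```

```bash
python3 - <<'E'
from h import *
im,c=snap('wrist','w2'); s=monitor.get_state(); print(s['tcp_pos'],s['finger_gap'],s['grip_force'],s['wrist_force'])
cv2.imwrite('pics/w2b.png',cv2.resize(cv2.imread('pics/w2.png'),None,fx=1.5625,fy=1.5625,interpolation=2))
E
```

```text
[0.44336453 0.24601723 0.01237543] 0.010380224668612817 8.484660406356852 [-3.72887682 -1.77363361 14.55512946]
```

View pics/w2b.png

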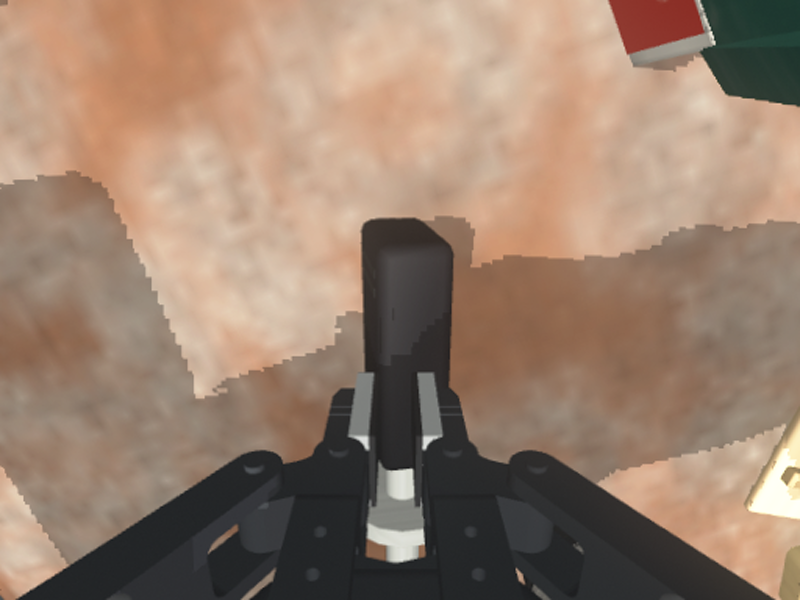

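```bash
python3 - <<'E'
from h import *
np.set_printoptions(precision=3,suppress=True)
c=viewer.calibration('wrist'); s=monitor.get_state(); T=s['tcp_pos']; q=s['orientation']; R=Ro.from_quat(np.array(q)[[1,2,3,0]]).as_matrix()
print(R, R.T@(np.array(c['eye'])-T), s['joint_pos'])
for h in (0,20,40,60): print(h,[(proj(c,T+R@np.array([w,g,-h/1000]))[0]*1.5625).round() for w in (.011,) for g in (-.0052,.0052,.012)])
E
```

```text
[[-0.061  0.998  0.005]
 [ 0.998  0.061  0.002]
 [ 0.002  0.005 -1.   ]] [ 0.083 -0.001 -0.18 ] [ 0.348  0.313 -0.432  0.822  0.     1.858]
0 [array([385., 321.]), array([412., 321.]), array([429., 321.])]
20 [array([383., 342.]), array([413., 342.]), array([433., 342.])]
40 [array([382., 369.]), array([416., 369.]), array([437., 369.])]
60 [array([380., 403.]), array([418., 403.]), array([443., 403.])]
```

The pads sit about 42 mm above the reported TCP. They span (374,373) to (418,373) and rest on top of the grip, which rolled it slightly, and the 14 N upward force fits that. I'll back off, open and measure again.

>>> carry_out(plan=[[[0, 0, 0, 0, 0, 10, 10], [0, 0, 0, 0, 0, 40, 40], [0, 0, 0, 0, 0, 80, 60], [0, 0, 0, 0, 0, 110, 60], [0, 0, 0, 0, 0, 110, 60], [0, 0, 0, 0, 0, 110, 60], [0, 0, 0, 0, 0, 110, 60]]])

```text
clock: 3.55
tcp_pos: [0.4408, 0.2449, 0.1187]
orientation: [-0.0, 0.685, 0.728, -0.001]
wrist_force: [-0.4, 0.2, 0.5]
finger_gap: 0.06
grip_force: 0.0
```

```bash
python3 - <<'E'
from h import *
import pickle
np.set_printoptions(precision=4,suppress=True)
im,c=snap('wrist','w3'); pickle.dump(c,open('w3.pkl','wb')); s=monitor.get_state(); print({k:s[k] for k in ('tcp_pos','orientation','finger_gap','wrist_force')},c['eye'])
cv2.imwrite('pics/w3b.png',cv2.resize(cv2.imread('pics/w3.png'),None,fx=1.5625,fy=1.5625,interpolation=2))
T=s['tcp_pos'];R=Ro.from_quat(np.array(s['orientation'])[[1,2,3,0]]).as_matrix()
for h in (0,10,20,40,60): print(h,[(proj(c,T+R@np.array([.011,g,-h/1000]))[0]*1.5625).round() for g in (-.03,.03)])
E
```

```text
{'tcp_pos': array([0.4405, 0.2448, 0.1182]), 'orientation': array([-0.0004,  0.6852,  0.7283, -0.0009]), 'finger_gap': 0.05997481960738506, 'wrist_force': array([-0.3496, -0.1582, -0.4071])} [0.4348 0.3282 0.2988]
0 [array([319., 321.]), array([475., 321.])]
10 [array([316., 331.]), array([479., 331.])]
20 [array([311., 342.]), array([484., 342.])]
40 [array([301., 369.]), array([494., 369.])]
60 [array([289., 402.]), array([508., 402.])]
```

View pics/w3b.png

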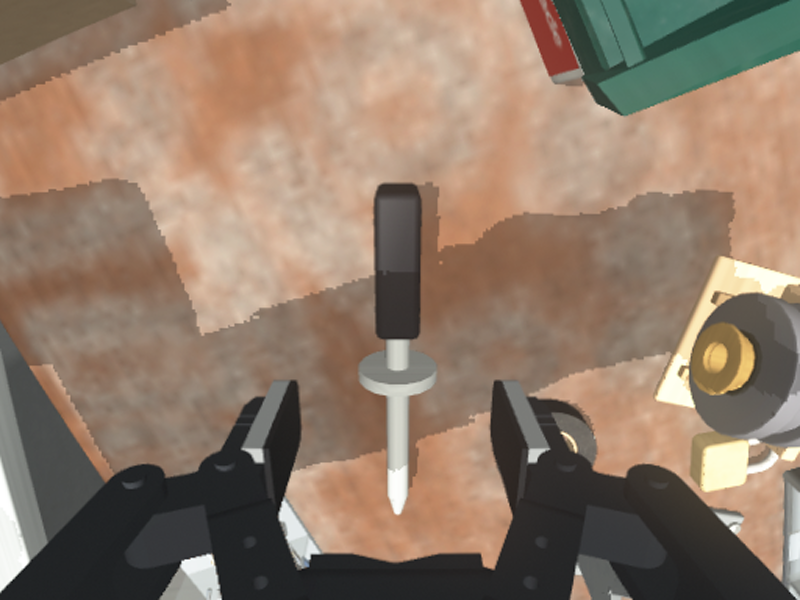

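The pads are clear of the arbor, which has settled upright again: tip (397,514), grip top (397,186) to (397,338). The pad tips at (298,381) and (492,381) are 194 px apart, which puts them about 42 mm behind the reported TCP. So I have to go about 40 mm lower than planned.

```bash
python3 - <<'E'
from h import *
import pickle
np.set_printoptions(precision=4,suppress=True)
c=pickle.load(open('w3.pkl','rb')); f=lambda p:np.array(p)/1.5625-.18
for n,p,z in [('tip',(397.5,515),.024),('neck',(397.5,347),.024),('grip rear top',(397,197),.048),('grip rear bot',(397,185),.0),('grip front',(397.5,338),.048),('collar top front edge',(397.5,395),.000),('collar top',(397,352),.048),('bush',(716,357),.048),('rest near left',(719,257),.006),('rest near right',(656,397),.006)]:
    print(n,onz(c,f(p),z))
E
```

```text
tip [0.4515 0.0744 0.024 ]
neck [0.4435 0.2013 0.024 ]
grip rear top [0.4374 0.2933 0.048 ]
grip rear bot [0.4375 0.2936 0.    ]
grip front [0.4424 0.2178 0.048 ]
collar top front edge [0.4465 0.1549 0.    ]
collar top [0.4426 0.2094 0.048 ]
bush [0.6233 0.2164 0.048 ]
rest near left [0.6381 0.2649 0.006 ]
rest near right [0.6205 0.1661 0.006 ]
```

>>> carry_out(plan=[[[0, 0, 0, 0, 0, -50, 60], [0, 0, 0, 0, 0, -95, 60], [0, 0, 0, 0, 0, -125, 60], [0, 0, 0, 0, 0, -143, 60], [0, 0, 0, 0, 0, -143, 60], [0, 0, 0, 0, 0, -143, 60]]])

```text
clock: 4.2
tcp_pos: [0.4406, 0.2449, -0.0243]
orientation: [-0.0, 0.685, 0.728, -0.001]
wrist_force: [0.9, -0.3, 0.5]
finger_gap: 0.0598
grip_force: 0.0
```

There is no contact with the TCP below the table, which confirms the short fingers. Down a little more, then close.

>>> carry_out(plan=[[[0, 0, 0, 0, 0, -4, 60], [0, 0, 0, 0, 0, -7, 60], [0, 0, 0, 0, 0, -7, 40], [0, 0, 0, 0, 0, -7, 10], [0, 0, 0, 0, 0, -7, 10], [0, 0, 0, 0, 0, -7, 10], [0, 0, 0, 0, 0, -7, 10], [0, 0, 0, 0, 0, -7, 10], [0, 0, 0, 0, 0, -7, 10]]], squeeze=110)

```text
clock: 5.1
tcp_pos: [0.442, 0.2454, -0.03]
orientation: [0.0, 0.685, 0.728, 0.001]
wrist_force: [-0.1, -0.7, 5.7]
finger_gap: 0.0225
grip_force: 107.9
```

Gripped: gap 22.5 mm at 108 N. The rod axis is 54 mm above the TCP reading and the collar's front face is 66 mm ahead of the TCP. Next I lift, turn to heading -0.18 rad and stand off in line with the bush.

>>> carry_out(plan=[[[0, 0, 0, 0, 0, 30, 10], [0, 0, 0.1, 0, 0, 70, 10], [0, 0, 0.24, -3, 1, 100, 10], [0, 0, 0.38, -6, 2, 100, 10], [0, 0, 0.52, -9, 3, 100, 10], [0, 0, 0.66, -12, 4, 100, 10], [0, 0, 0.8, -15, 5, 100, 10], [0, 0, 0.94, -18, 6, 100, 10], [0, 0, 1.08, -21, 7, 100, 10], [0, 0, 1.22, -24, 8, 80, 10], [0, 0, 1.33, -26, 9, 50, 10], [0, 0, 1.33, -26, 9, 25, 10], [0, 0, 1.33, -26, 9, 25, 10], [0, 0, 1.33, -26, 9, 25, 10]]])

```text
clock: 6.5
tcp_pos: [0.4149, 0.254, -0.0058]
orientation: [-0.001, 0.09, 0.996, -0.0]
wrist_force: [1.1, 0.5, -0.7]
finger_gap: 0.023
grip_force: 107.8
```

```bash
python3 - <<'E'
from h import *
import pickle
np.set_printoptions(precision=4,suppress=True)
im,c=snap('wrist','w4'); pickle.dump(c,open('w4.pkl','wb')); s=monitor.get_state(); print({k:s[k] for k in ('tcp_pos','orientation','finger_gap','wrist_force','ft_torque')},c['eye'])
cv2.imwrite('pics/w4b.png',cv2.resize(cv2.imread('pics/w4.png'),None,fx=1.5625,fy=1.5625,interpolation=2))
E
```

```text
{'tcp_pos': array([ 0.416 ,  0.2544, -0.005 ]), 'orientation': array([0.0002, 0.0899, 0.996 , 0.0002]), 'finger_gap': 0.022818054000620782, 'wrist_force': array([ 0.2117, -0.4625, -0.5043]), 'ft_torque': array([0.0227, 0.0363, 0.0054])} [0.3317 0.2687 0.1745]
```

View pics/w4b.png

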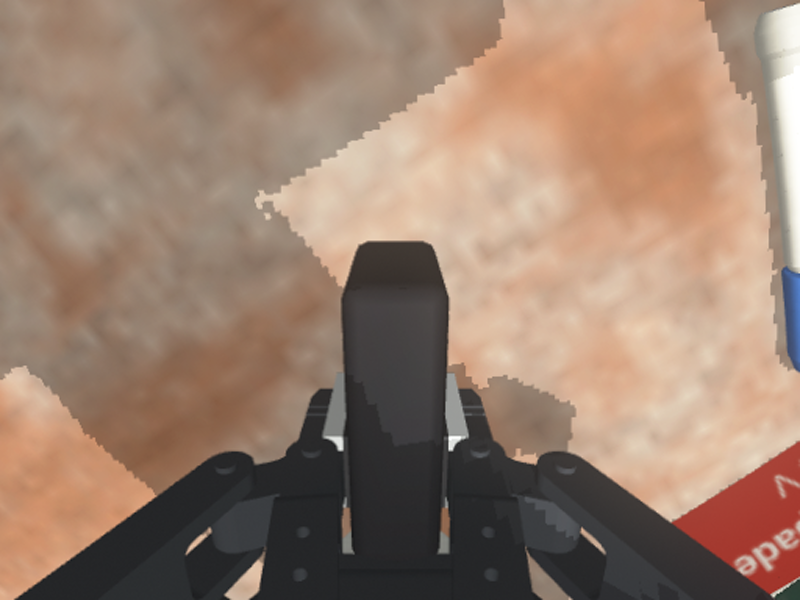

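The wrist camera now looks back along the grip, which sits square between the pads, so it can't see the wheel. I'll check the alignment with the two fixed cameras.

```bash
python3 - <<'E'
from h import *
a,_=snap('scene','s5'); b,_=snap('side','d5')
a=cv2.imread('pics/s5.png')[170:290,195:295]; b=cv2.imread('pics/d5.png')[170:290,205:305]
cv2.imwrite('pics/ab5.png',np.hstack([cv2.resize(i,(400,480),interpolation=2) for i in (a,b)]))
E
```

```text
(no output)
```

View pics/ab5.png

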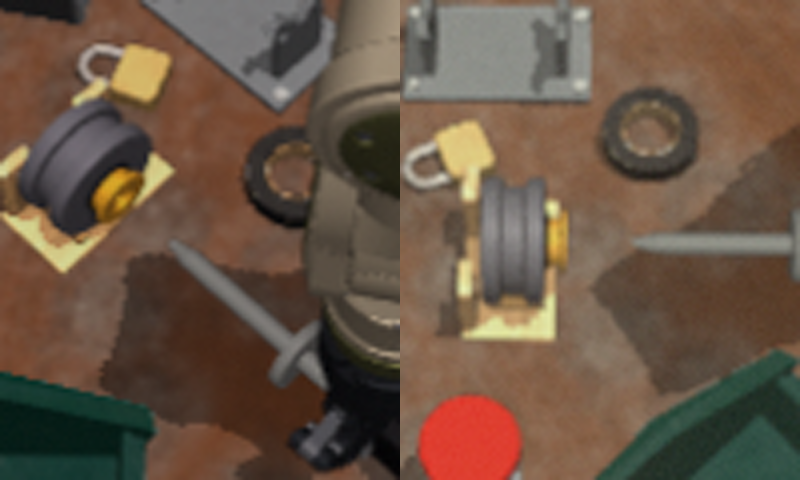

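The picture (4x crops) shows the scene view with the tip at (176,245) and the bush face at about (125,194). The side view has the tip at (636,242), the rod along row 243 and the bush face at (564,240). That is nearly in line, so I'll triangulate the difference.

```bash
python3 - <<'E'
from h import *
import pickle
np.set_printoptions(precision=4,suppress=True)
C=pickle.load(open('c.pkl','rb')); S,D=C['scene'],C['side']
s=lambda u,v:(194.6+u/4,169.6+v/4); d=lambda u,v:(204.6+(u-400)/4,169.6+v/4)
t,e=two(S,s(176,245),D,d(636,242)); b,e2=two(S,s(125,194),D,d(565,240)); print(t,e,b,e2,b-t)
# refine bush: brass blobs
for n,f,x0,y0,x1,y1 in (('s','s5',215,208,235,230),('d','d5',238,218,250,242)):
    h=cv2.cvtColor(cv2.imread(f'pics/{f}.png'),cv2.COLOR_BGR2HSV)[y0:y1,x0:x1]; m=(h[...,1]>170)&(h[...,0]<28)&(h[...,2]>90)
    y,x=np.nonzero(m); print(n,x.min()+x0,x.max()+x0,y.min()+y0,y.max()+y0,x.mean()+x0,y.mean()+y0,len(x))
# expected pixels: tip by FK, bush estimate
T=np.array([.4155,.2542,.0485]); dr=np.array([.984,-.179,0])
for n,c in (('S',S),('D',D)): print(n,proj(c,[T+.1705*dr,T+.0665*dr,[.623,.2163,.048],[.651,.2112,.048]]))
E
```

```text
[0.5762 0.2238 0.0512] 0.0043057341139520556 [0.6222 0.2142 0.0527] 0.007092829659530566 [ 0.046  -0.0096  0.0016]
s 218 230 212 225 223.5762711864407 218.1949152542373 118
d 243 245 225 234 243.8181818181818 229.27272727272728 11
S [[236.0884 230.6734]
 [266.6991 257.5551]
 [224.8172 220.7326]
 [217.0336 213.8528]]
D [[260.6049 230.1155]
 [300.2034 230.7656]
 [245.1997 229.8728]
 [234.3561 229.6719]]
```

The residual misalignment is about 1 mm sideways and 1.5 mm in height, well inside the tapered tip's tolerance. I'll apply it and thread the tip in.

>>> carry_out(plan=[[[0, 0, 0, 10, -3, 1, 10], [0, 0, 0, 20, -4.6, 1, 10], [0, 0, 0, 30, -6.5, 1, 10], [0, 0, 0, 38, -8, 1, 10], [0, 0, 0, 44, -9, 1, 10], [0, 0, 0, 50, -10.1, 1, 10], [0, 0, 0, 56, -11.2, 1, 10], [0, 0, 0, 62, -12.3, 1, 10], [0, 0, 0, 62, -12.3, 1, 10]]])

```text
clock: 7.55
tcp_pos: [0.4785, 0.2419, -0.0047]
orientation: [0.0, 0.09, 0.996, 0.0]
wrist_force: [0.3, 0.3, -1.3]
finger_gap: 0.0224
grip_force: 108.1
```

No contact: the tip is inside the bore. Continuing.

>>> carry_out(plan=[[[0, 0, 0, 8, -1.5, 0, 10], [0, 0, 0, 16, -2.9, 0, 10], [0, 0, 0, 24, -4.4, 0, 10], [0, 0, 0, 32, -5.8, 0, 10], [0, 0, 0, 40, -7.3, 0, 10], [0, 0, 0, 48, -8.7, 0, 10], [0, 0, 0, 56, -10.2, 0, 10], [0, 0, 0, 62, -11.3, 0, 10], [0, 0, 0, 62, -11.3, 0, 10]]])

```text
clock: 8.45
tcp_pos: [0.5406, 0.2304, -0.0047]
orientation: [0.0, 0.09, 0.996, 0.0]
wrist_force: [0.3, 0.3, -1.1]
finger_gap: 0.0227
grip_force: 108.4
```

>>> carry_out(plan=[[[0, 0, 0, 4, -0.7, 0, 10], [0, 0, 0, 8, -1.5, 0, 10], [0, 0, 0, 12, -2.2, 0, 10], [0, 0, 0, 14, -2.5, 0, 10], [0, 0, 0, 16, -2.9, 0, 10], [0, 0, 0, 16, -2.9, 0, 10]]])

```text
clock: 9.05
tcp_pos: [0.5558, 0.2277, -0.0047]
orientation: [0.0, 0.09, 0.996, 0.0]
wrist_force: [-0.0, -0.6, -1.3]
finger_gap: 0.023
grip_force: 108.4
```

>>> carry_out(plan=[[[0, 0, 0, 2, -0.4, 0, 10], [0, 0, 0, 4, -0.7, 0, 10], [0, 0, 0, 4, -0.7, 0, 10]]])

```text
clock: 9.35
tcp_pos: [0.5598, 0.227, -0.0047]
orientation: [0.0, 0.09, 0.996, 0.0]
wrist_force: [-0.3, -0.5, -2.2]
finger_gap: 0.0227
grip_force: 108.4
```

>>> carry_out(plan=[[[0, 0, 0, 2, -0.4, 0, 10], [0, 0, 0, 4, -0.7, 0, 10], [0, 0, 0, 4, -0.7, 0, 10]]])

```text
clock: 9.65
tcp_pos: [0.5637, 0.2263, -0.0047]
orientation: [0.0, 0.09, 0.996, 0.0]
wrist_force: [-0.7, 0.8, -2.2]
finger_gap: 0.0226
grip_force: 108.5
```

>>> carry_out(plan=[[[0, 0, 0, 1, -0.2, 0, 10], [0, 0, 0, 2, -0.4, 0, 10], [0, 0, 0, 2, -0.4, 0, 10]]])

```text
clock: 9.95
tcp_pos: [0.5656, 0.2259, -0.0047]
orientation: [0.0, 0.09, 0.996, 0.0]
wrist_force: [-0.7, -0.8, -1.4]
finger_gap: 0.023
grip_force: 108.5
```

>>> carry_out(plan=[[[0, 0, 0, 1, -0.2, 0, 10], [0, 0, 0, 2, -0.4, 0, 10], [0, 0, 0, 2, -0.4, 0, 10]]])

```text
clock: 10.25
tcp_pos: [0.566, 0.2257, -0.0047]
orientation: [-0.001, 0.09, 0.996, 0.0]
wrist_force: [-4.9, 0.9, 1.9]
finger_gap: 0.0229
grip_force: 108.5
```

Contact at about 5 N. I'll continue in 2 mm steps.

>>> carry_out(plan=[[[0, 0, 0, 1, -0.2, 0, 10], [0, 0, 0, 2, -0.4, 0, 10], [0, 0, 0, 2, -0.4, 0, 10]]])

```text
clock: 10.55
tcp_pos: [0.5679, 0.2254, -0.0047]
orientation: [-0.001, 0.089, 0.996, 0.0]
wrist_force: [-5.6, 0.7, 1.7]
finger_gap: 0.0231
grip_force: 108.5
```

>>> carry_out(plan=[[[0, 0, 0, 1, -0.2, 0, 10], [0, 0, 0, 2, -0.4, 0, 10], [0, 0, 0, 2, -0.4, 0, 10]]])

```text
clock: 10.85
tcp_pos: [0.5699, 0.2251, -0.0047]
orientation: [-0.001, 0.089, 0.996, 0.0]
wrist_force: [-5.3, 1.3, 1.3]
finger_gap: 0.0229
grip_force: 108.5
```

>>> carry_out(plan=[[[0, 0, 0, 1, -0.2, 0, 10], [0, 0, 0, 1, -0.2, 0, 10], [0, 0, 0, 1, -0.2, 0, 10]]])

```text
clock: 11.15
tcp_pos: [0.5709, 0.2249, -0.0047]
orientation: [-0.001, 0.089, 0.996, 0.0]
wrist_force: [-5.5, 1.5, 2.0]
finger_gap: 0.0228
grip_force: 108.6
```

>>> carry_out(plan=[[[0, 0, 0, 1, -0.2, 0, 10], [0, 0, 0, 1.5, -0.3, 0, 10], [0, 0, 0, 1.5, -0.3, 0, 10]]])

```text
clock: 11.45
tcp_pos: [0.5723, 0.2246, -0.0047]
orientation: [-0.001, 0.089, 0.996, 0.0]
wrist_force: [-5.9, 1.3, 3.4]
finger_gap: 0.0228
grip_force: 108.6
```

>>> carry_out(plan=[[[0, 0, 0, 1, -0.2, 0, 10], [0, 0, 0, 1.5, -0.3, 0, 10], [0, 0, 0, 1.5, -0.3, 0, 10]]])

```text
clock: 11.75
tcp_pos: [0.573, 0.2244, -0.0048]
orientation: [-0.002, 0.089, 0.996, 0.0]
wrist_force: [-7.7, 1.7, 3.0]
finger_gap: 0.0232
grip_force: 108.8
```

>>> carry_out(plan=[[[0, 0, 0, 1, -0.2, 0, 10], [0, 0, 0, 1, -0.2, 0, 10]]])

```text
clock: 11.95
tcp_pos: [0.5729, 0.2244, -0.0049]
orientation: [-0.003, 0.089, 0.996, 0.0]
wrist_force: [-10.7, 2.9, 4.4]
finger_gap: 0.0228
grip_force: 109.2
```

The force now rises and the position has stopped, so the bush is home. Pressing to about 15 N and holding.

>>> carry_out(plan=[[[0, 0, 0, 0.8, -0.1, 0, 10], [0, 0, 0, 0.8, -0.1, 0, 10], [0, 0, 0, 0.8, -0.1, 0, 10]]])

```text
clock: 12.25
tcp_pos: [0.5728, 0.2244, -0.0049]
orientation: [-0.004, 0.089, 0.996, 0.0]
wrist_force: [-12.8, 2.2, 6.3]
finger_gap: 0.0231
grip_force: 109.2
```

>>> carry_out(plan=[[[0, 0, 0, 0.5, -0.1, 0, 10], [0, 0, 0, 0.5, -0.1, 0, 10], [0, 0, 0, 0.5, -0.1, 0, 10], [0, 0, 0, 0.5, -0.1, 0, 10], [0, 0, 0, 0.5, -0.1, 0, 10], [0, 0, 0, 0.5, -0.1, 0, 10]]])

```text
clock: 12.85
tcp_pos: [0.5728, 0.2244, -0.0049]
orientation: [-0.004, 0.089, 0.996, 0.0]
wrist_force: [-14.1, 2.1, 7.0]
finger_gap: 0.0226
grip_force: 109.2
```

Held at about 14 N for 0.6 s with the position rigid. Now I relieve the push and lift straight up.

>>> carry_out(plan=[[[0, 0, 0, -2.5, 0.5, 0, 10], [0, 0, 0, -5, 0.9, 0, 10], [0, 0, 0, -5, 0.9, 3, 10], [0, 0, 0, -5, 0.9, 6, 10], [0, 0, 0, -5, 0.9, 12, 10], [0, 0, 0, -5, 0.9, 20, 10], [0, 0, 0, -5, 0.9, 30, 10], [0, 0, 0, -5, 0.9, 42, 10], [0, 0, 0, -5, 0.9, 56, 10], [0, 0, 0, -5, 0.9, 70, 10], [0, 0, 0, -5, 0.9, 84, 10], [0, 0, 0, -5, 0.9, 94, 10], [0, 0, 0, -5, 0.9, 98, 10], [0, 0, 0, -5, 0.9, 98, 10], [0, 0, 0, -5, 0.9, 98, 10], [0, 0, 0, -5, 0.9, 98, 10]]])

```text
clock: 14.45
tcp_pos: [0.5722, 0.2243, 0.0925]
orientation: [-0.001, 0.09, 0.996, -0.0]
wrist_force: [-0.3, -0.7, -1.9]
finger_gap: 0.0226
grip_force: 108.2
```

```bash
python3 - <<'E'
from h import *
s=monitor.get_state(); print({k:s[k] for k in ('tcp_pos','orientation','finger_gap','wrist_force','ft_torque','joint_pos')})
E
```

```text
{'tcp_pos': array([0.57216682, 0.2242692 , 0.0924624 ]), 'orientation': array([-7.21951064e-04,  8.97706238e-02,  9.95962184e-01, -2.04391664e-04]), 'finger_gap': 0.022642497000546727, 'wrist_force': array([-0.32655377, -0.67266436, -1.89231456]), 'ft_torque': array([-0.00711007,  0.13244851, -0.05968408]), 'joint_pos': array([ 2.42965907e-01,  4.35634769e-01, -2.72654882e-02,  1.10939429e+00,
        8.54416609e-05,  4.22749167e-01])}
```

The moment rose by about 0.1 Nm and the downward force by about 1 N, so the wheel hangs on the rod. Over to the stand.

>>> carry_out(plan=[[[0, 0, 0, -0.5, -5, 0, 10], [0, 0, 0, -1, -14, 0, 10], [0, 0, 0, -3, -28, 0, 10], [0, 0, 0, -5, -44, 0, 10], [0, 0, 0, -6, -60, 0, 10], [0, 0, 0, -7, -76, 0, 10], [0, 0, 0, -9, -92, 0, 10], [0, 0, 0, -10, -108, 0, 10], [0, 0, 0, -12, -124, 0, 10], [0, 0, 0, -13, -138, 0, 10], [0, 0, 0, -14, -150, 0, 10], [0, 0, 0, -15, -160, 0, 10], [0, 0, 0, -16, -167, 0, 10], [0, 0, 0, -16, -169, 0, 10], [0, 0, 0, -16, -169, 0, 10], [0, 0, 0, -16, -169, 0, 10]]])

```text
clock: 16.05
tcp_pos: [0.5568, 0.0558, 0.0933]
orientation: [0.0, 0.09, 0.996, 0.0]
wrist_force: [-0.2, 0.2, -3.1]
finger_gap: 0.0227
grip_force: 108.3
```

```bash
python3 - <<'E'
from h import *
a,_=snap('scene','s6'); b,_=snap('side','d6')
s=monitor.get_state(); print({k:s[k] for k in ('tcp_pos','orientation','wrist_force','ft_torque')})
a=cv2.imread('pics/s6.png')[125:215,205:305]; b=cv2.imread('pics/d6.png')[130:220,185:285]
cv2.imwrite('pics/ab6.png',np.vstack([cv2.resize(i,(500,299) if k==0 else (500,300),interpolation=2) if 0 else cv2.resize(i,None,fx=3.3,fy=3.3,interpolation=2) for k,i in enumerate((a,b))]) if 0 else np.hstack([cv2.resize(i,None,fx=4,fy=4,interpolation=2) for i in (a,b)]))
E
```

```text
{'tcp_pos': array([0.55676572, 0.05594621, 0.09326659]), 'orientation': array([-4.87615108e-05,  8.93816386e-02,  9.95997441e-01,  1.32586979e-04]), 'wrist_force': array([-0.43055961,  0.54620596, -1.62451591]), 'ft_torque': array([ 0.00825206,  0.130939  , -0.01997824])}
```

View pics/ab6.png

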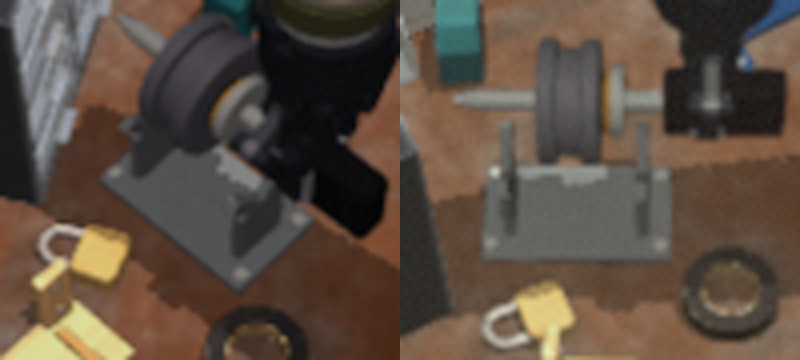

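The picture shows the wheel held against the collar. In the side view the bare neck spans x 625 to 667 at row 99, with the near fork at (643,125) and the far fork at (506,125). I'll compare both in the side camera.

```bash
python3 - <<'E'
from h import *
import pickle
np.set_printoptions(precision=4,suppress=True)
D=pickle.load(open('c.pkl','rb'))['side']
d=lambda u,v:(184.6+(u-400)/4,129.6+v/4)
dr=np.array([.984,-.179,0]); n=np.array([.179,.984,0])
za=.147
nk=onz(D,d(646,99),za); tip=onz(D,d(455,99),za)
fn=onz(D,d(643,125),.084)+.0235*n; ff=onz(D,d(506,125),.084)+.0235*n
fnl=onz(D,d(643,172),.084); print('near fork other prong?',fnl)
print('neck',nk,'tip',tip,np.linalg.norm(nk-tip),'forks',fn,ff,np.linalg.norm(fn-ff))
v=fn-nk; print('move needed axial',v@dr,'lateral',v@n)
v=ff-nk-.096*dr; print('far: axial',v@dr,'lateral',v@n, 'fork heading',np.arctan2(*(ff-fn)[[1,0]]),'rod heading',np.arctan2(*(tip-nk)[[1,0]]))
E
```

```text
near fork other prong? [0.5981 0.0622 0.084 ]
neck [0.5934 0.0469 0.147 ] tip [0.7175 0.0269 0.147 ] 0.1257032229423005 forks [0.5962 0.0466 0.084 ] [0.6906 0.0314 0.084 ] 0.0956135092981342
move needed axial 0.0028042210636606475 lateral 0.0001551739599004772
far: axial 0.0023838050896698767 lateral 0.002091740949292309 fork heading -0.1596904371007089 rod heading -0.16010094086051974
```

Lengths check (125.7 against 125 mm, 95.6 against 96 mm). I shift 2.5 mm forward and lower.

>>> carry_out(plan=[[[0, 0, 0, 1.5, 0.3, -4, 10], [0, 0, 0, 2.7, 0.5, -14, 10], [0, 0, 0, 2.7, 0.5, -26, 10], [0, 0, 0, 2.7, 0.5, -38, 10], [0, 0, 0, 2.7, 0.5, -50, 10], [0, 0, 0, 2.7, 0.5, -60, 10], [0, 0, 0, 2.7, 0.5, -67, 10], [0, 0, 0, 2.7, 0.5, -70, 10], [0, 0, 0, 2.7, 0.5, -70, 10]]])

```text
clock: 17.05
tcp_pos: [0.5592, 0.0559, 0.0229]
orientation: [-0.0, 0.09, 0.996, 0.0]
wrist_force: [0.5, 0.5, -3.0]
finger_gap: 0.023
grip_force: 108.3
```

>>> carry_out(plan=[[[0, 0, 0, 0, 0, -1, 10], [0, 0, 0, 0, 0, -2, 10], [0, 0, 0, 0, 0, -2, 10]]])

```text
clock: 17.35
tcp_pos: [0.5598, 0.0559, 0.0216]
orientation: [0.0, 0.09, 0.996, 0.0]
wrist_force: [-0.9, -0.9, -3.0]
finger_gap: 0.0228
grip_force: 108.3
```

>>> carry_out(plan=[[[0, 0, 0, 0, 0, -1, 10], [0, 0, 0, 0, 0, -2, 10], [0, 0, 0, 0, 0, -2, 10]]])

```text
clock: 17.65
tcp_pos: [0.5594, 0.0559, 0.0192]
orientation: [-0.0, 0.09, 0.996, 0.0]
wrist_force: [-0.4, -0.3, -1.9]
finger_gap: 0.0227
grip_force: 108.3
```

>>> carry_out(plan=[[[0, 0, 0, 0, 0, -1, 10], [0, 0, 0, 0, 0, -1.5, 10], [0, 0, 0, 0, 0, -1.5, 10]]])

```text
clock: 17.95
tcp_pos: [0.5597, 0.0557, 0.0182]
orientation: [0.0, 0.09, 0.996, -0.0]
wrist_force: [-1.2, -1.2, 1.1]
finger_gap: 0.0229
grip_force: 108.5
```

>>> carry_out(plan=[[[0, 0, 0, 0, 0, -1, 10], [0, 0, 0, 0, 0, -1, 10], [0, 0, 0, 0, 0, -1, 10]]])

```text
clock: 18.25
tcp_pos: [0.5599, 0.0554, 0.0177]
orientation: [0.001, 0.09, 0.996, -0.0]
wrist_force: [-2.8, -1.4, 5.2]
finger_gap: 0.0228
grip_force: 109.6
```

>>> carry_out(plan=[[[0, 0, 0, 0, 0, -1, 10], [0, 0, 0, 0, 0, -1, 10], [0, 0, 0, 0, 0, -1, 10]]])

```text
clock: 18.55
tcp_pos: [0.5601, 0.0552, 0.0173]
orientation: [0.001, 0.09, 0.996, -0.001]
wrist_force: [-4.1, -2.6, 8.6]
finger_gap: 0.0227
grip_force: 110.2
```

The rod is seated: force rising, axis at about 70 mm. I ease off 1 mm, lower the squeeze and open.

>>> carry_out(plan=[[[0, 0, 0, -0.7, 0.3, 1, 10], [0, 0, 0, -0.7, 0.3, 1, 10], [0, 0, 0, -0.7, 0.3, 1, 23], [0, 0, 0, -0.7, 0.3, 1, 25], [0, 0, 0, -0.7, 0.3, 1, 28], [0, 0, 0, -0.7, 0.3, 1, 32], [0, 0, 0, -0.7, 0.3, 1, 40], [0, 0, 0, -0.7, 0.3, 1, 50], [0, 0, 0, -0.7, 0.3, 1, 60], [0, 0, 0, -0.7, 0.3, 1, 60], [0, 0, 0, -0.7, 0.3, 1, 60], [0, 0, 0, -0.7, 0.3, 1, 60]]], squeeze=25)

```text
clock: 19.75
tcp_pos: [0.5588, 0.0562, 0.0168]
orientation: [0.0, 0.09, 0.996, 0.0]
wrist_force: [-0.3, 0.3, -1.0]
finger_gap: 0.0598
grip_force: 0.0
```

>>> carry_out(plan=[[[0, 0, 0, 0, 0, 5, 60], [0, 0, 0, 0, 0, 20, 60], [0, 0, 0, 0, 0, 45, 60], [0, 0, 0, 0, 0, 80, 60], [0, 0, 0, 0, 0, 120, 60], [0, 0, 0, -40, 0, 150, 60], [0, 0, 0, -80, 0, 170, 60], [0, 0, 0, -110, 0, 180, 60], [0, 0, 0, -110, 0, 180, 60], [0, 0, 0, -110, 0, 180, 60]]])

```text
clock: 20.75
tcp_pos: [0.4491, 0.0562, 0.1978]
orientation: [0.001, 0.09, 0.996, 0.0]
wrist_force: [0.5, -0.3, 0.9]
finger_gap: 0.0602
grip_force: 0.0
```

```bash
python3 - <<'E'
from h import *
import pickle
np.set_printoptions(precision=4,suppress=True)
im,D=snap('side','d7'); s=monitor.get_state(); print(s['tcp_pos'],s['wrist_force'])
# expected pixels: neck, tip, grip rear/front, wheel centre at rest
o=np.array([.597,.047,.07]); dr=np.array([.986,-.165,0])
P={k:proj(D,[o+(x+.021)*dr])[0] for k,x in dict(tip=.104,wheel=.027,neck=-.021,gripF=-.034,gripR=-.114).items()}; print(P)
h=cv2.cvtColor(cv2.imread('pics/d7.png'),cv2.COLOR_BGR2HSV)
g=(h[...,2]<55); y0=int(P['gripF'][1])-9; x0=int(P['gripF'][0])-8; n,l,st,ce=cv2.connectedComponentsWithStats(g[y0:y0+22,x0:x0+60].astype(np.uint8))
for t in st[1:]: 
    if t[4]>60: print('dark blob x',t[0]+x0,t[0]+t[2]+x0,'y',t[1]+y0,t[1]+t[3]+y0,t[4])
r=int(round(P['neck'][1])); print('row',r,list(cv2.imread('pics/d7.png')[r,int(P['tip'][0])-8:int(P['gripR'][0])+8].mean(1).astype(int)), int(P['tip'][0])-8)
for k in 'neck','tip':
    x=int(round(P[k][0]))+(8 if k=='tip' else 0); print(k,'col',x,int(P[k][1])-10,list(cv2.imread('pics/d7.png')[int(P[k][1])-10:int(P[k][1])+11,x].mean(1).astype(int)))
E
```

```text
[0.4495 0.0562 0.1972] [ 0.2753  0.5664 -0.4343]
{'tip': array([200.1543, 170.5888]), 'wheel': array([227.7038, 170.7208]), 'neck': array([244.9059, 170.8134]), 'gripF': array([249.5654, 170.8398]), 'gripR': array([278.2158, 171.0147])}
dark blob x 250 278 y 164 179 409
row 171 [np.int64(109), np.int64(109), np.int64(108), np.int64(110), np.int64(113), np.int64(112), np.int64(110), np.int64(107), np.int64(113), np.int64(124), np.int64(140), np.int64(146), np.int64(153), np.int64(157), np.int64(163), np.int64(162), np.int64(162), np.int64(163), np.int64(162), np.int64(162), np.int64(165), np.int64(166), np.int64(167), np.int64(165), np.int64(168), np.int64(154), np.int64(133), np.int64(125), np.int64(123), np.int64(122), np.int64(131), np.int64(114), np.int64(103), np.int64(112), np.int64(96), np.int64(97), np.int64(97), np.int64(88), np.int64(87), np.int64(94), np.int64(95), np.int64(87), np.int64(64), np.int64(85), np.int64(107), np.int64(123), np.int64(143), np.int64(135), np.int64(130), np.int64(138), np.int64(137), np.int64(138), np.int64(137), np.int64(137), np.int64(139), np.in
[... 502 characters left out ...]
np.int64(66), np.int64(70), np.int64(69)] 192
neck col 245 160 [np.int64(96), np.int64(90), np.int64(99), np.int64(100), np.int64(98), np.int64(102), np.int64(98), np.int64(99), np.int64(111), np.int64(136), np.int64(147), np.int64(137), np.int64(116), np.int64(87), np.int64(71), np.int64(83), np.int64(100), np.int64(103), np.int64(104), np.int64(101), np.int64(83)]
tip col 208 160 [np.int64(111), np.int64(110), np.int64(111), np.int64(106), np.int64(105), np.int64(110), np.int64(115), np.int64(126), np.int64(163), np.int64(204), np.int64(198), np.int64(162), np.int64(136), np.int64(138), np.int64(132), np.int64(113), np.int64(113), np.int64(112), np.int64(108), np.int64(101), np.int64(102)]
```

The grip edges (250–278 px) and the rod rows match the resting pose predicted in the forks to within 1 px, and the wheel sits between the forks. I'm handing in.

```bash
python3 -c "
from workcell import order
print(order.hand_in())"
```

```text
the job is handed in; nothing more can be done
None
```

The job is handed in, though the hand-in returned no verdict: the bush was pressed home at about 14 N for 0.6 s, and the rod lies in both forks with the wheel between them and the gripper clear. One early closing missed because the fingers are about 40 mm shorter than the reported TCP, so they pressed on the arbor's grip with about 14 N.

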